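# Sheathe the wax scraper in its free slot

### The arm

A 6-joint arm with a two-finger parallel gripper is mounted at the origin on the work surface. World frame = base frame: x ahead of the robot, y to its left, z up, the work surface at z = 0. Lengths are in m, angles in degrees, forces in N, time in s.
With the tool pointing down it reaches from about 0.35 to 0.875 m from the base axis. Payload 4.2 kg.
Tool frame: the origin (TCP) lies on the mounting face of the last link; the fingertips stand 182 mm ahead of it and the grasp point (between the pads) lies 164 mm ahead of it (r.tcp_to_grasp is the distance from the TCP to the grasp point, in m); z points along the fingers, y is the line along which they close (so a half turn about z gives the same grasp; the last joint's range is limited). The gripper opens to 87 mm and grips with 3 to 60 N. Pads are 19 mm wide; open, the fingers measure 117 mm over their backs; the gripper's body (75 mm by 190 mm) begins 51 mm behind the grasp point.
Start: joints at [-53.251, 22.042, 0.453, 0, -68.411, -14.817], TCP at [0.233, -0.58, 0.405] pointing down, gripper open.
Joint ranges: [-179.83, 179.83], [-69.29, 118.12], [-61.27, 80.66], [-181.25, 117.63], [-171.15, -9.14], [-177.46, 177.46]. Speed limits (degrees/s): [159.86, 159.86, 180, 180, 180, 180].

### API

Orientations are given as a 3x3 rotation matrix whose columns are the frame's x, y, z axes.
In Python, from station import sense, eyes, r gives the robot as it stands.
- The arm moves only by the tool jog_arm, never from a script. Its argument "increments" is a list of rows, each a list of 4 numbers: the shift along the tool's x, y, z normalised to -1 to 1, where 1 is 0.02 m, then the turn about the tool's z normalised to -1 to 1, where 1 is 0.08 rad. A call has 1 to 10 rows; each row shifts and turns the commanded pose from where the row before left it, along the tool's axes as they then stand; what a row does not reach is not made up. A row lasts 1/10 s, in which the tool goes at most 50 mm and 8.59 degrees, less where a joint would pass 70% of its speed; a pose out of reach is approached as far as the arm can. A call with a number of a shift or a turn outside -1 to 1 is refused whole. A call with a gripper value outside its range is refused whole. "grip" is the finger opening in mm, from 0 to 87, set as the call begins (left out, the last holds). The fingers move at their own pace and stop on an object; the grip force is fixed at half the most. Time passes only in rows, so rows that do not move let the fingers close. It gives the time, the measured TCP pose, the force, the opening and the grip force at its end, in the units of the state.
- sense(): the state, without advancing time (a new reading comes with each control period).
- eyes.capture(name): name is "scene" or "top"; returns the picture (480x640x3 uint8, blue, green, red); there is no depth.
- eyes.get_calibration(name): a dict with "camera_matrix" (3x3 intrinsics, pixels), "k1" (the pictures are not rectified: a ray, as slopes to the right and down, at radius r is drawn at 1 + k1 r^2 times it, then the intrinsics apply), "R" (3x3) and "t" (3): a world point X has camera coordinates R X + t. Camera axes: x right, y down, z forward; pixel columns grow to the right and rows downward; lengths in m; the calibration is good to about 2 mm. A picture is of the moment at which its call begins. get_calibration takes no time and is no camera call.
- r.finish_job(): hands the job in; it is judged then, once.
Trained networks look in the newest picture that a camera, given by its name, has taken for a name from the list of things; names that differ only in an ending like _2 or _b are one class to them, and where a whole thing is asked for, a point or a joint stands for the part that bears it (a point fixed in the world has none). Each returns a list of dicts, best first, with "conf" (0 to 1); they miss things now and then, are a little off and sometimes report something else, mostly with a low value. They report only what shows in the picture. A call takes as long as a camera call. They do not tell look-alikes from the thing itself.
- eyes.spot_in(camera, name): "centre" ([x, y, z] in m, in world coordinates, good to about 4 mm: the middle of the surface that is visible of it).
- eyes.outline_of(camera, name): "mask" (480x640 bool, what is visible of it).
The state is a dict: "time_s": time; "joints": joint angles; "joint_velocities": joint speeds; "effort": joint torques, N m; "tcp_pos": TCP position; "ee_rot": TCP orientation; "wrist_force": force on the tool from outside, world axes, zero at the start; "moment": the same for the moment, N m; "gripper_width": opening from 0.0 (shut) to 1.0 (fully open); "gripper_force": force on a finger pad.
Only numpy, scipy, OpenCV 4.12 (cv2) and the standard library are available. Lean on these libraries where they do the work, as an engineer would, in place of code of your own. Each camera call takes 0.05 s, during which the arm holds its last target. There are 200 camera calls.

### The job

Put the wax scraper away: slide its blade edgewise into the sloping slotted block until the wooden handle's shoulder is fully home against the block, then let go. One of the two slots is clogged deep down with hard old wax, which cannot be seen: find the free one by feel, gently, without ramming the block or the wax in it. Leave the bowl, the bell and the shutter pins where they are.

Things in the scene. Friction and masses are not known exactly. Their poses are not given: they have to be found in the camera images.
- scraper: Wax scraper: dark iron blade 85 long, 44 wide, 4 thick; straight beech handle 115 long, 26 wide, 20 thick (mm); 0.12-0.25 kg. Origin on its axis at the shoulder (blade meets handle), mid-thickness. x to the blade tip (tip at +85, butt at -115), y across, z normal to the blade. Mass centre 20 mm ahead of the origin. Starts on the rest, origin 50 mm up. Either side may face up in the slot.
- rest: Fixed wooden rest, base 200 x 70 x 10 mm, with two cross battens along its y: x = -90 to -74 mm (top at 40 mm) under the handle's butt, x = 52 to 70 mm (top at 48 mm) under the blade. Between them the handle is free underneath for the fingers. Origin at the centre of its underside.
- block: Fixed fir block, 154 mm wide, two equal slots side by side, facing the robot, sloping 30 deg down into it. Origin on the table below the middle between the mouths (100 mm up, 80 mm apart); x level into the block, z up. Roof 22 mm over the slots' mid-plane. Slots 49 wide, 7.5 thick, 98 deep; roofless for the first 26 mm (open trough). One slot (either) holds wax from 45 mm on.
- slot_left (a point): Mouth of the left (+y) slot, in the middle of its width and thickness, at the block's front edge. x points into the slot (30 degrees below level), y across its width, z normal to it, up. A scraper that is home has its origin here and its axes along these.
- slot_right (a point): Mouth of the right (-y) slot; point and axes as for slot_left.
- bowl: Bystander: copper offering bowl, rim 124 mm across, 50 mm high, loose. Origin at the centre of its underside.
- bell: Bystander: bronze sanctuary bell, 92 mm across, 94 mm high, loose, standing mouth down. Origin at the centre of its underside.
- pin1: Bystander: square beech shutter pin, 120 x 22 x 22 mm, lying loose along its x. Origin at the centre of its underside.
- pin2: Bystander: a second shutter pin like pin1.
Not all that is in view belongs to the job. Of the things that look like the block, take the one that is nearest to the robot's base at the start. Leave any yellow look-alike of the scraper alone.

How it is judged (in metres and radians):
At the end, for the whole second after the job is handed in: The scraper rests, released, in the free slot with its shoulder home: its origin within 4 mm of that slot's mouth point along the slot and normal to it and within 5 mm across, its x and z axes within 0.1 rad of the slot's (((x of scraper in the frame of slot_left between -0.004 and 0.004 m and y of scraper in the frame of slot_left between -0.005 and 0.005 m and z of scraper in the frame of slot_left between -0.004 and 0.004 m and angle between the x axis of scraper and the x axis of slot_left, either way round below 0.1 rad and angle between the z axis of scraper and the z axis of slot_left, either way round below 0.1 rad) or (x of scraper in the frame of slot_right between -0.004 and 0.004 m and y of scraper in the frame of slot_right between -0.005 and 0.005 m and z of scraper in the frame of slot_right between -0.004 and 0.004 m and angle between the x axis of scraper and the x axis of slot_right, either way round below 0.1 rad and angle between the z axis of scraper and the z axis of slot_right, either way round below 0.1 rad)) and linear speed of scraper below 0.02 m/s and angular speed of scraper below 0.2 rad/s); the robot touches nothing.
It fails at once if the block, or the wax in it, is rammed with over 60 N (contact force between block and anything else above 60 N).
It fails at once if a bystander is moved by more than 20 mm or tipped over (distance of any of bowl, bell, pin1, pin2 from where it was at the start of the episode above 0.02 m or angle between any of bowl, bell, pin1, pin2's own z axis and vertical above 0.5 rad).
It also fails if it takes over 48 s, if anything falls off the work surface, if the arm or the gripper's body presses on something with over 40 N, if the wrist force passes 120 N, or if a joint passes its speed limit or range.

## Working session

There is one attempt and no reset: what is moved stays moved. The work goes in short steps, Python scripts to look and compute and a tool call to move; the robot and the scene stay as the last step left them, time stands still between calls to the robot, and variables do not carry over. Pictures are saved under pics/ and viewed, at most 10 in all, crops included, and the job is handed in when it is done.

Besides the shell and the picture viewer there is one more tool, called after "Call:" as name(argument=value, ...) on one line, values as JSON. jog_arm: Moves the arm, as the interface text tells. Its arguments: {"type":"object","properties":{"increments":{"type":"array"},"grip":{"type":"number"}},"required":["increments"]}

```bash
ls; mkdir -p pics; python3 - <<'E'
from station import sense, eyes, r
import cv2
for c in("scene","top"):
    cv2.imwrite(f"pics/{c}0.png",eyes.capture(c))
    k=eyes.get_calibration(c); print(c,k)
    for n in("scraper","rest","block","bowl","bell","pin1"):
        print(n,[(round(d["conf"],2),[round(float(v),3) for v in d["centre"]]) for d in eyes.spot_in(c,n)])
print(sense())
E
```

```text
pics
scene {'camera_matrix': array([[459.55015337,   0.        , 324.37398466],
       [  0.        , 459.55015337, 239.36998935],
       [  0.        ,   0.        ,   1.        ]]), 'k1': -0.06528549336995737, 'R': array([[-0.7454174 ,  0.66639759,  0.01634484],
       [ 0.52924851,  0.60655706, -0.59328285],
       [-0.40527634, -0.43359288, -0.80482812]]), 't': array([ 0.39467209, -0.30628444,  1.50938559])}
scraper [(0.96, [0.753, -0.304, 0.01]), (0.61, [0.509, -0.203, 0.052])]
rest [(0.76, [0.503, -0.193, 0.01])]
block [(0.79, [0.741, 0.447, 0.084]), (0.74, [0.495, 0.64, 0.081]), (0.71, [0.534, -0.467, 0.03]), (0.61, [0.675, 0.185, 0.082])]
bowl [(0.7, [0.531, -0.468, 0.03])]
bell [(0.61, [0.524, 0.417, 0.037]), (0.31, [0.532, -0.464, 0.029]), (0.25, [0.668, 0.184, 0.083])]
pin1 [(0.93, [0.438, 0.096, 0.017]), (0.89, [0.757, -0.122, 0.016])]
top {'camera_matrix': array([[473.38257382,   0.        , 318.11908296],
       [  0.        , 473.38257382, 242.23869923],
       [  0.        ,   0.        ,   1.        ]]), 'k1': -0.043295632432006036, 'R': array([[-0.00902946, -0.99980
[... 788 characters left out ...]
5031e+01, -1.48148345e+01]), 'joint_velocities': array([-0.07833577, -0.06157191, -0.11373394,  0.01762332, -0.05771053,
        0.02381555]), 'effort': array([ 1.40049106e-04, -3.90327609e+01,  1.87584454e+01,  4.22345012e+00,
        1.56416878e-02, -1.43369101e-05]), 'tcp_pos': array([ 0.23344744, -0.57973802,  0.40477765]), 'ee_rot': array([[-9.27624344e-01, -3.73514489e-01,  5.39894206e-05],
       [-3.73514491e-01,  9.27624344e-01, -4.04029932e-05],
       [-3.49907975e-05, -5.76446310e-05, -9.99999998e-01]]), 'wrist_force': array([ 0.34747528, -0.38676404,  0.87826542]), 'moment': array([ 0.01508443,  0.03705701, -0.06649286]), 'gripper_force': 0.0, 'gripper_width': 1.002879876291348}
```

View pics/scene0.png

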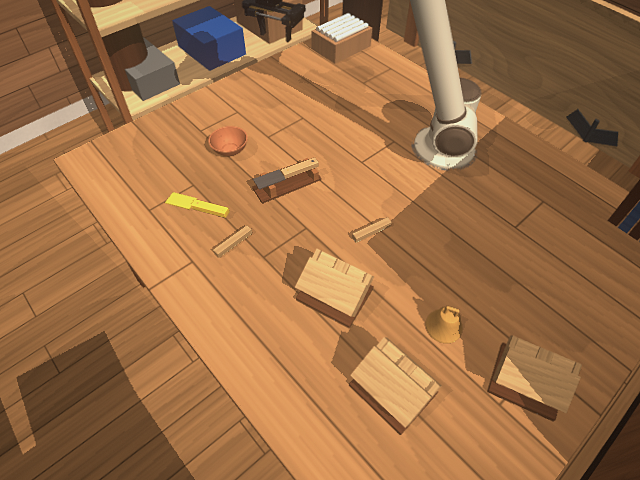

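View pics/top0.png

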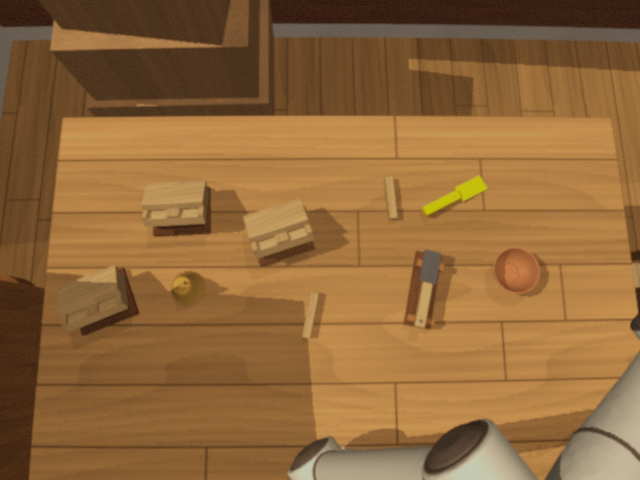

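The scene view shows the scraper on its rest at (285,178), the yellow look-alike at (197,205), and three blocks at (333,287), (393,385) and (536,375). The top view shows the nearest block at (280,232), which is about (0.65, 0.17) in world coordinates. Next I'll enlarge the nearest block and the scraper.

```bash
python3 - <<'E'
import cv2,numpy as np
s=cv2.imread("pics/scene0.png");t=cv2.imread("pics/top0.png")
def c(im,u,v,w,h):return cv2.resize(im[v:v+h,u:u+w],(400,300),interpolation=cv2.INTER_CUBIC)
m=np.vstack([np.hstack([c(s,280,235,112,84+6),c(t,228,190,100,75+0)]),np.hstack([c(s,235,145,100,75),c(t,365,240,120,90)])])
cv2.imwrite("pics/m1.png",m)
E
```

```text
(no output)
```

View pics/m1.png

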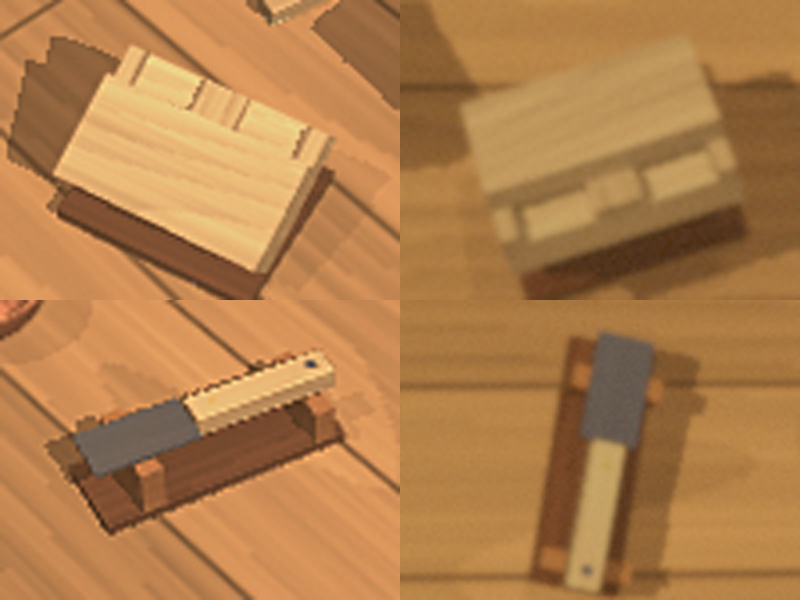

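The montage shows the target block's sloping roof, with two open troughs and three ribs at its robot-facing front. It also shows the scraper lying level with its blade pointing away from the robot. I'll fit both poses from picked corners and overlay the models.

```bash
cat > h.py <<'E'
import numpy as np,cv2
from scipy.optimize import least_squares
from station import sense,eyes,r
K={c:eyes.get_calibration(c) for c in("scene","top")}
def proj(c,X):
    k=K[c];p=np.atleast_2d(X)@k["R"].T+k["t"];p=p[:,:2]/p[:,2:]
    p=p*(1+k["k1"]*(p**2).sum(1,keepdims=True));M=k["camera_matrix"]
    return p*[M[0,0],M[1,1]]+M[:2,2]
def Rz(a):c,s=np.cos(a),np.sin(a);return np.array([[c,-s,0],[s,c,0],[0,0,1.]])
def Ry(a):c,s=np.cos(a),np.sin(a);return np.array([[c,0,s],[0,1,0],[-s,0,c]])
S=Ry(np.pi/6)
def W(q,P,slot):  # q=x,y,yaw ; slot: P in slot frame (mid) at z=.1, else scraper frame at z=.05
    P=np.atleast_2d(P)
    return (P@S.T if slot else P)@Rz(q[2]).T+[q[0],q[1],.1 if slot else .05]
E
cat > fit.py <<'E'
from h import *
def cr(c,pts,o,s):return [(c,np.array(o)+np.array(p)/s) for p in pts]
m=-.00375
tb=cr("top",[(130,240),(197,218),(252,202),(312,180),(88,195),(320,125)],(228,190),4.)
Pb=[(0,.0645,m),(0,.0155,m),(0,-.0155,m),(0,-.0645,m),(.026,.077,.022),(.026,-.077,.022)]
tb2=cr("top",[(63,104),(290,38)],(228,190),4.)+cr("scene",[(53,177),(262,271)],(280,235),np.array([400/112,300/90]))
Pb2=[(.077),(-.077),(-.077),(.077)]
def fb(q):
    e=[proj(c,W(q,p,1))[0]-u for (c,u),p in zip(tb,Pb)]+[proj(c,W(q,(q[3],y,.022),1))[0]-u for (c,u),y in zip(tb2,Pb2)]
    return np.ravel(e)
b=least_squares(fb,[.62,.16,.2,.11]).x
print("block",b,np.degrees(b[2]));print(fb(b).reshape(-1,2).round(1).tolist())
ts=cr("top",[(200,32),(253,46),(183,135),(235,147),(167,285),(200,292)],(365,240),400/120)+cr("scene",[(95,174),(76,134),(333,66),(322,50)],(235,145),4.)
A=[(.085,.022,.002),(.085,-.022,.002),(0,.022,.002),(0,-.022,.002),(-.115,.013,.01),(-.115,-.013,.01),(.085,.022,.002),(.085,-.022,.002),(-.115,.013,.01),(-.115,-.013,.01)]
fs=lambda q:np.ravel([proj(c,W(q,p,0))[0]-u for (c,u),p in zip(ts,A)])
s=least_squares(fs,[.51,-.2,0]).x
print("scraper",s,np.degrees(s[2]));print(fs(s).reshape(-1,2).round(1).tolist())
np.save("b.npy",b);np.save("s.npy",s)
def draw(c,im,P,q,slot,o,z):
    u=((proj(c,W(q,P,slot))-o+.5)*z-.5)
    cv2.polylines(im,[np.round(u*16).astype(int)],True,(0,255,0),1,cv2.LINE_AA,4)
def view(c,o,n,z,L):
    im=cv2.imread(f"pics/{c}0.png")[o[1]:o[1]+n[1],o[0]:o[0]+n[0]]
    im=cv2.resize(im,None,fx=z,fy=z,interpolation=cv2.INTER_CUBIC)
    for P,q,sl in L:draw(c,im,np.array(P),q,sl,np.array(o),z)
    return im
bl=[([(.026,.077,.022),(b[3],.077,.022),(b[3],-.077,.022),(.026,-.077,.022)],b,1)]+[([(0,y+.0245,m),(.026,y+.0245,m),(.026,y-.0245,m),(0,y-.0245,m)],b,1) for y in(.04,-.04)]
sl=[([(.085,.022,.002),(0,.022,.002),(0,-.022,.002),(.085,-.022,.002)],s,0),([(0,.013,.01),(-.115,.013,.01),(-.115,-.013,.01),(0,-.013,.01)],s,0)]
M=np.vstack([np.hstack([view("scene",(285,235),(100,75),4,bl),view("top",(228,190),(100,75),4,bl)]),np.hstack([view("scene",(235,145),(100,75),4,sl),view("top",(380,245),(100,75),4,sl)])])
cv2.imwrite("pics/m2.png",M)
E
python3 fit.py
```

```text
block [0.60568334 0.15543744 0.32573503 0.1106048 ] 18.663242245249887
[[-1.7, 1.6], [0.4, 0.7], [-1.6, 0.7], [2.1, -0.0], [-0.8, 0.4], [0.2, -1.8], [-1.1, 0.1], [-1.4, -2.0], [-0.1, -1.7], [-2.3, -1.2]]
scraper [ 0.5080073  -0.21048857 -0.23412192] -13.414197755188463
[[-0.3, -0.8], [0.4, -1.2], [-1.1, 0.1], [0.0, 0.3], [-0.6, 0.2], [-0.3, 0.4], [0.2, -0.8], [-1.0, -0.7], [0.8, -0.4], [-0.5, -1.8]]
```

View pics/m2.png

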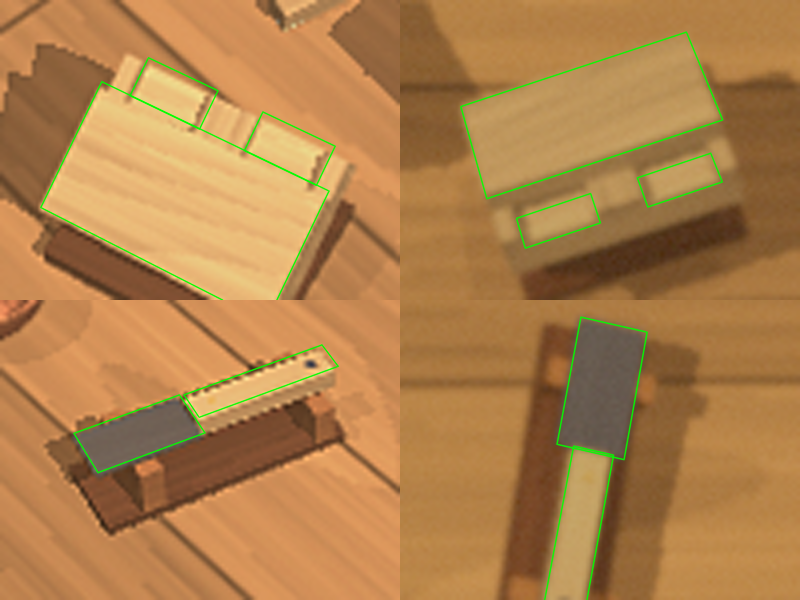

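The scraper overlay fits well. The block overlay fits to about 1 px but its yaw looks slightly too large, so I'll refine it with an edge-normal search.

```bash
cat > ref.py <<'E'
from h import *
from scipy.ndimage import map_coordinates
b=np.load("b.npy");m=-.00375
G={c:cv2.GaussianBlur(cv2.cvtColor(cv2.imread(f"pics/{c}0.png"),cv2.COLOR_BGR2GRAY).astype(float),(0,0),.7) for c in K}
def edges(L):
    F=lambda y,x:(x,y,.022)
    a,bb,c,d=F(.077,.026),F(.077,L),F(-.077,L),F(-.077,.026)
    E=[("top",a,bb),("top",bb,c),("top",c,d),("top",d,a),("scene",a,bb),("scene",bb,c),("scene",c,d)]
    for y in(.04,-.04):E.append(("top",(0,y+.017,m),(0,y-.017,m)))
    return E
def samp(q):
    out=[]
    for c,p0,p1 in edges(q[3]):
        t=np.linspace(.08,.92,40)[:,None];out.append((c,proj(c,W(q,np.array(p0)*(1-t)+np.array(p1)*t,1))))
    return out
for it in range(8):
    D=[]
    for c,u in samp(b):
        d=u[-1]-u[0];n=np.array([-d[1],d[0]])/np.hypot(*d);s=np.arange(-3,3.01,.1) if it<3 else np.arange(-1.8,1.81,.1)
        P=u[:,None]+s[None,:,None]*n
        I=map_coordinates(G[c],[P[...,1],P[...,0]],order=1);g=np.abs(np.gradient(I.mean(0)))
        k=g.argmax();D.append((n,s[k],g[k]))
    U=samp(b);tg=[(u+d[1]*d[0]) for (c,u),d in zip(U,D)]
    f=lambda q:np.concatenate([((u-t)@d[0])[::8] for (c,u),t,d in zip(samp(q),tg,D)])
    b=least_squares(f,b,loss="soft_l1",f_scale=.3).x
print(b,np.degrees(b[2]),[(round(float(d[1]),1),round(float(d[2]),1)) for d in D],f(b)[::5].round(2))
np.save("b2.npy",b)
E
python3 ref.py
```

```text
[0.60699696 0.15709091 0.31676392 0.11065986] 18.149235492607392 [(-0.2, 1.4), (0.4, 0.6), (0.0, 1.3), (0.0, 1.5), (-0.1, 3.1), (-0.2, 5.6), (-0.2, 4.4), (0.0, 1.6), (0.0, 1.7)] [ 0.17 -0.4   0.04 -0.01  0.07  0.18  0.24  0.02  0.01]
```

The refined fit puts the mid-mouth at (0.607, 0.157), yaw 18.15°, with residuals below 0.4 px. The tool can't tilt, so I'll grip the handle with only the fingertips and press it gently on the block's own 30° roof to pivot it in the grip. After that I'll probe the slots. First a planner script.

```bash
cat > plan.py <<'E'
from h import *
import sys,json
def plan(goal,yaw,n,extra=0):
    s=sense();p=s["tcp_pos"].copy();R=s["ee_rot"]
    a=np.arctan2(R[1,1],R[0,1])-np.pi/2;ga=yaw
    print("t",round(s["time_s"],2),"p",p.round(4),"yaw",round(np.degrees(a),2),"F",s["wrist_force"].round(1),"w",round(s["gripper_width"]*87,1),"gf",round(s["gripper_force"],1))
    dt=-(ga-a+np.pi)%(2*np.pi)-np.pi if 0 else -((ga-a+np.pi)%(2*np.pi)-np.pi)
    rows=[]
    for i in range(n):
        x=np.array([-np.cos(a),-np.sin(a),0]);y=np.array([-np.sin(a),np.cos(a),0]);z=np.array([0,0,-1.])
        d=(np.array(goal)-p)/(n-i);v=np.round([d@x/.02,d@y/.02,d@z/.02],2)
        th=np.round((-(((ga-a+np.pi)%(2*np.pi))-np.pi))/(n-i)/.08,2)
        v=np.clip(v,-1,1);th=np.clip(th,-1,1)
        p=p+.02*(v[0]*x+v[1]*y+v[2]*z);a=a-.08*th
        rows.append([float(q) for q in v]+[float(th)])
    print("end err mm",((np.array(goal)-p)*1000).round(1))
    for i in range(0,n,10):print(json.dumps(rows[i:i+10]).replace(" ",""))
b=np.load("b2.npy");sc=np.load("s.npy")
def slotpt(along,lat,norm):return W(b,(along,lat,norm),1)[0]
G=-.045;H=.177
def tcp_scr(along,lat,norm,g=G,h=H): # TCP for scraper origin at this slot-frame point, tilted
    return slotpt(along+g,lat,norm)+[0,0,h]
E
python3 - <<'E'
from plan import *
g=W(sc,(G,0,0),0)[0]+[0,0,H];print(g)
plan(g+[0,0,.06],sc[2],24)
E
```

```text
[ 0.46423498 -0.20004906  0.227     ]
t 0.7 p [ 0.2334 -0.5797  0.4048] yaw 21.93 F [ 0.3 -0.4  0.9] w 87.3 gf 0.0
end err mm [0.1 0.  0. ]
[[-0.74,0.55,0.25,0.32],[-0.73,0.57,0.25,0.32],[-0.71,0.59,0.24,0.32],[-0.7,0.61,0.25,0.32],[-0.68,0.63,0.24,0.32],[-0.66,0.64,0.25,0.32],[-0.65,0.66,0.24,0.32],[-0.63,0.68,0.25,0.32],[-0.61,0.69,0.24,0.32],[-0.6,0.71,0.25,0.32]]
[[-0.58,0.72,0.24,0.32],[-0.56,0.74,0.25,0.32],[-0.54,0.75,0.24,0.32],[-0.52,0.77,0.25,0.32],[-0.5,0.78,0.24,0.32],[-0.48,0.79,0.25,0.32],[-0.46,0.8,0.24,0.32],[-0.44,0.82,0.25,0.32],[-0.42,0.83,0.24,0.33],[-0.39,0.84,0.25,0.32]]
[[-0.37,0.85,0.24,0.33],[-0.35,0.86,0.25,0.32],[-0.33,0.86,0.24,0.33],[-0.3,0.87,0.25,0.32]]
```

Call:
jog_arm(increments=[[-0.74,0.55,0.25,0.32],[-0.73,0.57,0.25,0.32],[-0.71,0.59,0.24,0.32],[-0.7,0.61,0.25,0.32],[-0.68,0.63,0.24,0.32],[-0.66,0.64,0.25,0.32],[-0.65,0.66,0.24,0.32],[-0.63,0.68,0.25,0.32],[-0.61,0.69,0.24,0.32],[-0.6,0.71,0.25,0.32]], grip=87)

```text
time_s: 1.7
tcp_pos: [0.33, -0.4211, 0.3555]
ee_rot: [[-0.992, -0.125, 0.0], [-0.125, 0.992, -0.0], [-0.0, -0.0, -1.0]]
wrist_force: [-0.2, 0.3, 0.7]
gripper_width: 0.998
gripper_force: 0.0
```

Call:
jog_arm(increments=[[-0.58,0.72,0.24,0.32],[-0.56,0.74,0.25,0.32],[-0.54,0.75,0.24,0.32],[-0.52,0.77,0.25,0.32],[-0.5,0.78,0.24,0.32],[-0.48,0.79,0.25,0.32],[-0.46,0.8,0.24,0.32],[-0.44,0.82,0.25,0.32],[-0.42,0.83,0.24,0.33],[-0.39,0.84,0.25,0.32]])

```text
time_s: 2.7
tcp_pos: [0.4264, -0.2627, 0.3066]
ee_rot: [[-0.991, 0.131, 0.001], [0.131, 0.991, -0.0], [-0.001, -0.0, -1.0]]
wrist_force: [0.1, 0.2, -0.7]
gripper_width: 1.001
gripper_force: 0.0
```

Call:
jog_arm(increments=[[-0.37,0.85,0.24,0.33],[-0.35,0.86,0.25,0.32],[-0.33,0.86,0.24,0.33],[-0.3,0.87,0.25,0.32],[0,0,0,0],[0,0,0,0]])

```text
time_s: 3.3
tcp_pos: [0.4643, -0.1999, 0.287]
ee_rot: [[-0.973, 0.231, -0.0], [0.231, 0.973, -0.0], [0.0, -0.0, -1.0]]
wrist_force: [-0.2, -0.8, 0.8]
gripper_width: 1.001
gripper_force: 0.0
```

```bash
python3 - <<'E'
from plan import *
g=W(sc,(G,0,0),0)[0]+[0,0,H]
plan(g,sc[2],5)
E
```

```text
t 3.3 p [ 0.4643 -0.1999  0.287 ] yaw -13.34 F [-0.2 -0.8  0.8] w 87.1 gf 0.0
end err mm [ 0.   0.1 -0. ]
[[0.0,-0.0,0.6,0.0],[0.0,-0.0,0.6,0.0],[0.0,-0.0,0.6,0.01],[0.0,-0.0,0.6,0.0],[0.0,-0.01,0.6,0.01]]
```

Tracking is accurate. Next: descend, close, then lift.

Call:
jog_arm(increments=[[0,0,0.6,0],[0,0,0.6,0],[0,0,0.6,0],[0,0,0.6,0],[0,0,0.6,0],[0,0,0,0]])

```text
time_s: 3.9
tcp_pos: [0.4633, -0.2007, 0.2259]
ee_rot: [[-0.972, 0.233, -0.003], [0.233, 0.972, 0.0], [0.003, -0.0, -1.0]]
wrist_force: [-0.8, -1.1, 0.5]
gripper_width: 0.999
gripper_force: 0.0
```

Call:
jog_arm(increments=[[0,0,0,0],[0,0,0,0],[0,0,0,0],[0,0,0,0],[0,0,0,0],[0,0,0,0],[0,0,0,0]], grip=15)

```text
time_s: 4.6
tcp_pos: [0.4642, -0.2, 0.227]
ee_rot: [[-0.973, 0.232, 0.0], [0.232, 0.973, -0.0], [-0.0, 0.0, -1.0]]
wrist_force: [-0.7, 0.0, -0.7]
gripper_width: 0.444
gripper_force: 0.0
```

Call:
jog_arm(increments=[[0,0,0,0],[0,0,0,0],[0,0,0,0],[0,0,0,0]], grip=10)

```text
time_s: 5.0
tcp_pos: [0.4642, -0.2, 0.2269]
ee_rot: [[-0.973, 0.232, -0.0], [0.232, 0.973, 0.0], [0.0, 0.0, -1.0]]
wrist_force: [-0.1, 0.4, 0.1]
gripper_width: 0.297
gripper_force: 29.9
```

Call:
jog_arm(increments=[[0,0,-0.5,0],[0,0,-0.8,0],[0,0,-1,0],[0,0,-1,0],[0,0,-1,0],[0,0,-1,0],[0,0,0,0],[0,0,0,0]])

```text
time_s: 5.8
tcp_pos: [0.4636, -0.2, 0.3327]
ee_rot: [[-0.973, 0.232, -0.0], [0.232, 0.973, 0.001], [0.001, 0.001, -1.0]]
wrist_force: [-0.4, -0.2, -2.8]
gripper_width: 0.298
gripper_force: 29.9
```

```bash
python3 - <<'E'
from plan import *
s=sense();print(s["wrist_force"],s["moment"],s["gripper_width"]*87)
t=cv2.imwrite("pics/lift_s.png",eyes.capture("scene"));cv2.imwrite("pics/lift_t.png",eyes.capture("top"))
# flat scraper above roof: grasp at along .070, norm .032+.035 clear
g=slotpt(.070,0,.032)+[0,0,H];print(g)
plan(g+[0,0,.06],b[2],24)
a=cv2.imread("pics/lift_s.png")[120:220,220:353];c=cv2.imread("pics/lift_t.png")[220:320,360:493]
cv2.imwrite("pics/m3.png",np.hstack([cv2.resize(x,(400,300),interpolation=cv2.INTER_CUBIC) for x in(a,c)]))
E
```

```text
[-0.40574048 -0.17877297 -2.77797817] [ 0.06895077  0.1868064  -0.02426176] 25.915066457950545
[0.67980668 0.18095807 0.26971281]
t 5.9 p [ 0.4635 -0.1999  0.3316] yaw -13.43 F [ 0.1  0.3 -2.5] w 25.7 gf 29.9
end err mm [-0.  -0.1 -0.1]
[[-0.25,0.88,0.0,-0.29],[-0.27,0.87,0.0,-0.29],[-0.29,0.86,0.0,-0.29],[-0.31,0.86,0.0,-0.29],[-0.33,0.85,0.0,-0.29],[-0.35,0.84,0.0,-0.29],[-0.37,0.83,0.01,-0.29],[-0.39,0.82,0.0,-0.29],[-0.41,0.81,0.01,-0.29],[-0.43,0.81,0.0,-0.29]]
[[-0.45,0.79,0.01,-0.29],[-0.47,0.78,0.0,-0.28],[-0.49,0.77,0.01,-0.29],[-0.5,0.76,0.0,-0.28],[-0.52,0.75,0.01,-0.29],[-0.54,0.74,0.0,-0.28],[-0.56,0.73,0.01,-0.29],[-0.57,0.71,0.0,-0.28],[-0.59,0.7,0.01,-0.29],[-0.6,0.69,0.0,-0.28]]
[[-0.62,0.67,0.01,-0.29],[-0.63,0.66,0.0,-0.28],[-0.65,0.65,0.01,-0.29],[-0.67,0.63,0.0,-0.28]]
```

View pics/m3.png

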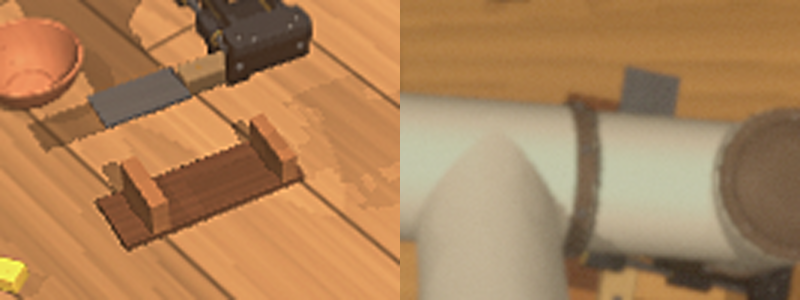

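The scraper is lifted and held roughly level: the blade is at about (140,95) in the left half and the rest is empty below it. Now to carry it above the block's roof.

Call:
jog_arm(increments=[[-0.25,0.88,0,-0.29],[-0.27,0.87,0,-0.29],[-0.29,0.86,0,-0.29],[-0.31,0.86,0,-0.29],[-0.33,0.85,0,-0.29],[-0.35,0.84,0,-0.29],[-0.37,0.83,0.01,-0.29],[-0.39,0.82,0,-0.29],[-0.41,0.81,0.01,-0.29],[-0.43,0.81,0,-0.29]])

```text
time_s: 6.9
tcp_pos: [0.5543, -0.04, 0.3324]
ee_rot: [[-1.0, 0.0, -0.0], [0.0, 1.0, -0.0], [0.0, -0.0, -1.0]]
wrist_force: [-0.6, 1.0, -2.7]
gripper_width: 0.294
gripper_force: 29.9
```

Call:
jog_arm(increments=[[-0.45,0.79,0.01,-0.29],[-0.47,0.78,0,-0.28],[-0.49,0.77,0.01,-0.29],[-0.5,0.76,0,-0.28],[-0.52,0.75,0.01,-0.29],[-0.54,0.74,0,-0.28],[-0.56,0.73,0.01,-0.29],[-0.57,0.71,0,-0.28],[-0.59,0.7,0.01,-0.29],[-0.6,0.69,0,-0.28]])

```text
time_s: 7.9
tcp_pos: [0.6448, 0.1187, 0.3314]
ee_rot: [[-0.974, -0.226, -0.0], [-0.226, 0.974, -0.0], [0.0, -0.0, -1.0]]
wrist_force: [0.7, -0.6, -2.6]
gripper_width: 0.298
gripper_force: 29.9
```

Call:
jog_arm(increments=[[-0.62,0.67,0.01,-0.29],[-0.63,0.66,0,-0.28],[-0.65,0.65,0.01,-0.29],[-0.67,0.63,0,-0.28],[0,0,0,0],[0,0,0,0]])

```text
time_s: 8.5
tcp_pos: [0.6804, 0.1817, 0.3305]
ee_rot: [[-0.95, -0.313, -0.001], [-0.313, 0.95, -0.0], [0.001, -0.0, -1.0]]
wrist_force: [-0.6, 0.0, -2.0]
gripper_width: 0.294
gripper_force: 29.9
```

```bash
python3 - <<'E'
from plan import *
g=slotpt(.070,0,.032)+[0,0,H]
plan(g+[0,0,.03],b[2],3)
cv2.imwrite("pics/roof_s.png",eyes.capture("scene"))
cv2.imwrite("pics/m4.png",cv2.resize(cv2.imread("pics/roof_s.png")[180:340,250:463],(800,600),interpolation=cv2.INTER_CUBIC))
E
```

```text
t 8.5 p [0.6804 0.1817 0.3305] yaw 18.22 F [-0.6  0.  -2. ] w 25.5 gf 29.9
end err mm [-0.   0.1  0. ]
[[0.01,-0.01,0.51,0.0],[0.02,-0.01,0.51,0.01],[0.01,-0.01,0.52,0.0]]
```

View pics/m4.png

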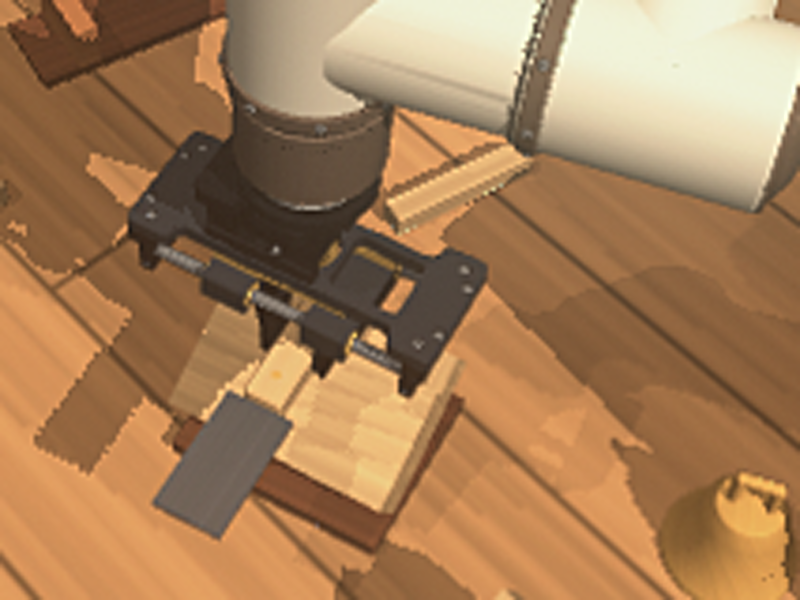

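The scraper is over the roof, still nearly level, with blade corners at about (153,503), (220,540), (293,424) and (235,392). The next step is a gentle descent.

Call:
jog_arm(increments=[[0.02,-0.01,0.6,0],[0.02,-0.01,0.6,0],[0,0,0.5,0],[0,0,0.2,0],[0,0,0.2,0],[0,0,0.1,0]])

```text
time_s: 9.15
tcp_pos: [0.6799, 0.1801, 0.2875]
ee_rot: [[-0.95, -0.312, 0.0], [-0.312, 0.95, -0.001], [-0.0, -0.001, -1.0]]
wrist_force: [-0.0, -1.6, 1.0]
gripper_width: 0.296
gripper_force: 30.0
```

Call:
jog_arm(increments=[[0,0,0.2,0],[0,0,0.2,0]])

```text
time_s: 9.35
tcp_pos: [0.6803, 0.1804, 0.2801]
ee_rot: [[-0.95, -0.312, 0.003], [-0.312, 0.95, 0.001], [-0.003, -0.0, -1.0]]
wrist_force: [1.1, -0.9, 1.3]
gripper_width: 0.297
gripper_force: 30.0
```

Call:
jog_arm(increments=[[0,0,0.2,0],[0,0,0.1,0]])

```text
time_s: 9.55
tcp_pos: [0.6801, 0.1804, 0.2731]
ee_rot: [[-0.95, -0.312, 0.002], [-0.312, 0.95, 0.0], [-0.002, -0.0, -1.0]]
wrist_force: [2.2, -1.8, 1.8]
gripper_width: 0.297
gripper_force: 30.0
```

Call:
jog_arm(increments=[[0,0,0.1,0],[0,0,0.1,0]])

```text
time_s: 9.75
tcp_pos: [0.6805, 0.1809, 0.2716]
ee_rot: [[-0.95, -0.313, 0.005], [-0.313, 0.95, 0.001], [-0.005, -0.0, -1.0]]
wrist_force: [-0.1, 0.1, 9.9]
gripper_width: 0.295
gripper_force: 30.0
```

Call:
jog_arm(increments=[[0,0,0,0],[0,0,0,0]])

```text
time_s: 9.95
tcp_pos: [0.6805, 0.1809, 0.2715]
ee_rot: [[-0.95, -0.312, 0.005], [-0.312, 0.95, 0.002], [-0.005, -0.0, -1.0]]
wrist_force: [2.2, -0.6, 6.1]
gripper_width: 0.298
gripper_force: 30.0
```

```bash
python3 - <<'E'
from plan import *
s=sense();print(s["tcp_pos"],s["wrist_force"],s["moment"])
cv2.imwrite("pics/flat_s.png",eyes.capture("scene"))
cv2.imwrite("pics/m5.png",cv2.resize(cv2.imread("pics/flat_s.png")[230:350,270:430],(800,600),interpolation=cv2.INTER_CUBIC))
E
```

```text
[0.6805399  0.18085972 0.27152979] [ 2.19538971 -0.56408898  6.14107311] [-0.28611731 -0.15773512 -0.02478333]
```

View pics/m5.png

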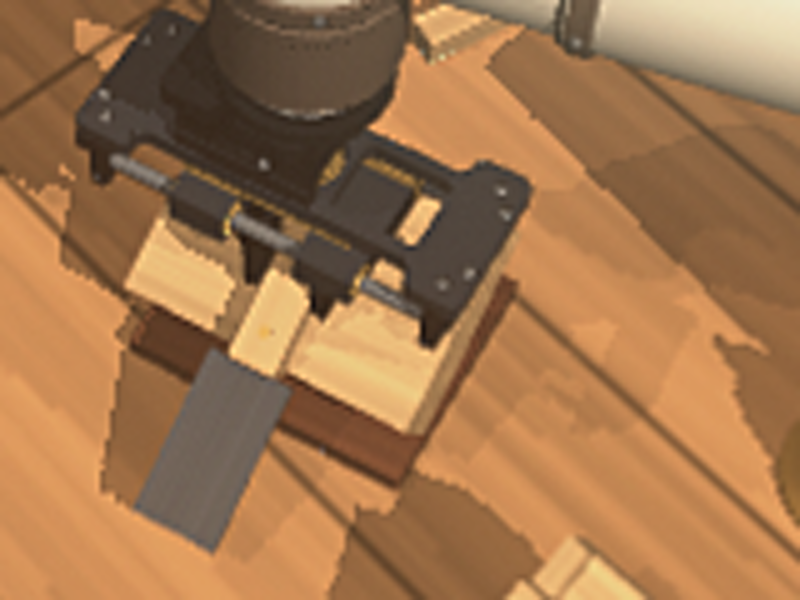

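The blade now lies along the roof slope, with corners at (135,507), (213,552), (292,388) and (210,348) in the crop. I'll fit pitch and position from these.

```bash
cat > pose.py <<'E'
from plan import *
def posefit(c,u,A,q0,fixyaw=None):
    # q: x,y,z,yaw,pitch ; gives world pose
    f=lambda q:np.ravel(proj(c,np.array(A)@(Rz(q[3])@Ry(q[4])).T+q[:3])-u)
    return f
E
python3 - <<'E'
from plan import *
u=(np.array([(135,507),(213,552),(292,388),(210,348)])+.5)/5-.5+[270,230]
A=np.array([(.085,-.022,.002),(.085,.022,.002),(0,.022,.002),(0,-.022,.002)])
s=sense();p=s["tcp_pos"]
g=p-[0,0,.177]
def f(q): # pitch, grip offset along, lat ; grasp point held at tcp column, free height offset
    R=Rz(b[2]+q[3])@Ry(q[0]); o=g+R@np.array([q[1],0,0])+Rz(b[2])@[0,q[2],0]
    return np.r_[np.ravel(proj("scene",A@R.T+o)-u),q[2]/.003,q[3]/.03,(q[1]-.045)/.005]
r_=least_squares(f,[.5,.045,0,0]);q=r_.x
print(np.degrees(q[0]),q[1:3],np.degrees(q[3]),r_.fun.round(2))
print("nominal axis z above roof: tcp predicted", (slotpt(.07,0,.032)+[0,0,H]))
d=Rz(b[2]).T@(p-b_ if False else p-np.r_[b[:2],0]);print("tcp in block frame",d)
E
```

```text
33.661245486788474 [0.04665728 0.00014068] -0.037543142883181994 [-0.15  0.15  0.19 -0.06 -0.12  0.1   0.12 -0.35  0.05 -0.02  0.33]
nominal axis z above roof: tcp predicted [0.67980668 0.18095807 0.26971281]
tcp in block frame [ 0.07729682 -0.00033143  0.27155357]
```

Call:
jog_arm(increments=[[0,0,0.1,0],[0,0,0.1,0],[0,0,0,0]])

```text
time_s: 10.3
tcp_pos: [0.6815, 0.1813, 0.2703]
ee_rot: [[-0.95, -0.313, 0.01], [-0.313, 0.95, 0.003], [-0.011, -0.0, -1.0]]
wrist_force: [2.1, -0.1, 13.4]
gripper_width: 0.299
gripper_force: 30.0
```

Firm flat contact, so the handle is aligned with the slope. Next: lift clear and bring the tip above the right trough.

```bash
python3 - <<'E'
from plan import *
g=tcp_scr(-.07,-.04,.015);print(g)
s=sense();s0=s["tcp_pos"]
plan(np.array([.6798,.181,.345]),b[2],5)
# second leg from there
import plan as P
P.sense=lambda:dict(s,tcp_pos=np.array([.6798,.181,.345]))
plan(g+[0,0,.0],b[2],10)
E
```

```text
[0.53194553 0.09039466 0.34749038]
t 10.3 p [0.6815 0.1813 0.2703] yaw 18.27 F [ 2.1 -0.1 13.4] w 26.0 gf 30.0
end err mm [-0.1 -0.   0.1]
[[0.02,0.0,-0.75,0.01],[0.02,0.0,-0.75,0.0],[0.01,0.0,-0.74,0.01],[0.02,0.01,-0.75,0.0],[0.01,0.0,-0.74,0.01]]
t 10.3 p [0.6798 0.181  0.345 ] yaw 18.27 F [ 2.1 -0.1 13.4] w 26.0 gf 30.0
end err mm [0.  0.  0.1]
[[0.84,-0.2,-0.01,0.0],[0.84,-0.2,-0.01,0.0],[0.85,-0.2,-0.01,0.0],[0.84,-0.2,-0.01,0.0],[0.85,-0.2,-0.01,0.0],[0.84,-0.2,-0.01,0.01],[0.84,-0.2,-0.02,0.0],[0.85,-0.2,-0.01,0.01],[0.84,-0.19,-0.02,0.0],[0.85,-0.2,-0.01,0.01]]
```

Call:
jog_arm(increments=[[0,0,-0.6,0],[0,0,-0.8,0],[0,0,-0.9,0],[0,0,-0.9,0],[0,0,-0.8,0]])

```text
time_s: 10.8
tcp_pos: [0.6789, 0.1806, 0.3443]
ee_rot: [[-0.95, -0.312, -0.004], [-0.312, 0.95, -0.0], [0.004, 0.001, -1.0]]
wrist_force: [0.2, -0.6, -1.8]
gripper_width: 0.294
gripper_force: 30.0
```

Call:
jog_arm(increments=[[0.84,-0.2,0,0],[0.84,-0.2,0,0],[0.85,-0.2,0,0],[0.84,-0.2,0,0],[0.85,-0.2,0,0],[0.84,-0.2,0,0],[0.84,-0.2,0,0],[0.85,-0.2,0,0],[0.84,-0.2,0,0],[0.85,-0.2,0,0]])

```text
time_s: 11.8
tcp_pos: [0.5308, 0.0897, 0.3447]
ee_rot: [[-0.95, -0.312, -0.001], [-0.312, 0.95, 0.001], [0.001, 0.001, -1.0]]
wrist_force: [-0.6, -0.1, -3.1]
gripper_width: 0.295
gripper_force: 30.0
```

Call:
jog_arm(increments=[[0,0,0,0],[0,0,0,0]])

```text
time_s: 12.0
tcp_pos: [0.5313, 0.0898, 0.3447]
ee_rot: [[-0.95, -0.312, -0.001], [-0.312, 0.95, 0.0], [0.001, 0.001, -1.0]]
wrist_force: [1.0, -0.8, -2.2]
gripper_width: 0.293
gripper_force: 30.0
```

```bash
python3 - <<'E'
from plan import *
plan(tcp_scr(-.07,-.04,.010),b[2],2)
cv2.imwrite("pics/tr_s.png",eyes.capture("scene"));cv2.imwrite("pics/tr_t.png",eyes.capture("top"))
a=cv2.imread("pics/tr_s.png")[200:320,280:360];c=cv2.imread("pics/tr_t.png")[170:290,230:310]
cv2.imwrite("pics/m6.png",np.hstack([cv2.resize(x,(400,600),interpolation=cv2.INTER_CUBIC) for x in(a,c)]))
E
```

```text
t 12.0 p [0.5313 0.0898 0.3447] yaw 18.16 F [ 1.  -0.8 -2.2] w 25.5 gf 30.0
end err mm [ 0.1 -0.  -0.1]
[[0.04,0.01,0.04,0.0],[0.05,0.01,0.03,0.0]]
```

View pics/m6.png

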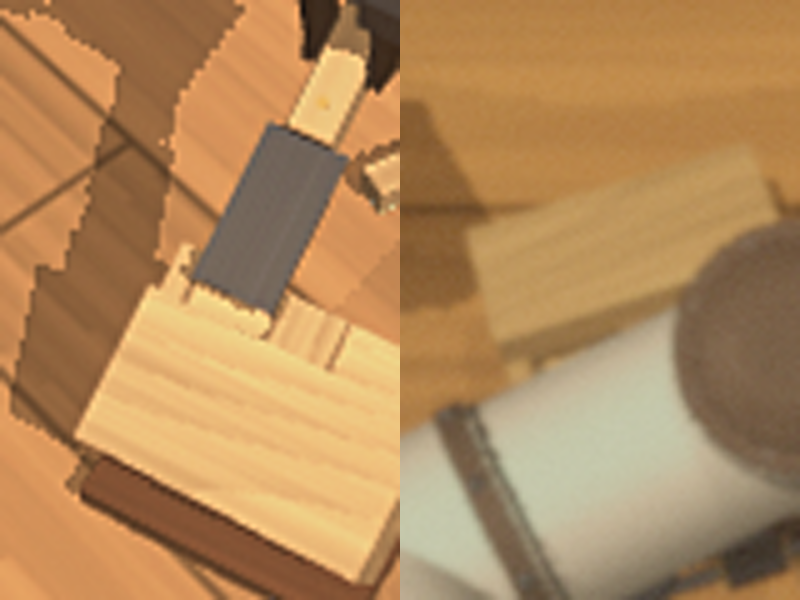

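The blade is over the right trough, with its tip at (192,275)-(271,316) and the roof edge just ahead of it. I'll fit the pose in the slot frame.

```bash
python3 - <<'E'
from plan import *
u=(np.array([(191,276),(271,316),(347,157),(272,123)])+.5)/5-.5+[280,200]
A=np.array([(.085,-.022,.002),(.085,.022,.002),(0,.022,.002),(0,-.022,.002)])
p=sense()["tcp_pos"];g=p-[0,0,.177]
for pr in (.002,.0005):
  def f(q):
    R=Rz(b[2]+q[3])@Ry(q[0]); o=g+R@np.array([q[1],0,0])+Rz(b[2])@[0,q[2],q[4]]
    return np.r_[np.ravel(proj("scene",A@R.T+o)-u)/.3,q[2]/.003,q[3]/.03,(q[1]-.045)/.005,q[4]/pr]
  k=least_squares(f,[.5,.045,0,0,0]);q=k.x
  R=Rz(b[2]+q[3])@Ry(q[0]);o=g+R@np.array([q[1],0,0])+Rz(b[2])@[0,q[2],q[4]]
  sl=lambda X:S.T@Rz(b[2]).T@(X-np.r_[b[:2],.1])
  print(np.degrees(q[0]),q[1:3],np.degrees(q[3]),q[4],k.fun.round(1)[:8])
  print("origin in slot",sl(o),"tip",sl(o+R@[.085,0,0]))
E
```

```text
29.32097424916429 [0.04509563 0.00146304] -0.29169974305353735 -0.0005164113512335663 [ 0.4  0.6 -0.5 -0.2  1.4  0.8 -1.4 -1.2]
origin in slot [-0.06826085 -0.03903786  0.01271419] tip [ 0.01673235 -0.03941517  0.01372104]
29.410004706410227 [0.04534719 0.0015627 ] -0.3087020290735508 -3.544673361347119e-05 [ 0.4  0.6 -0.5 -0.2  1.4  0.7 -1.4 -1.2]
origin in slot [-0.06824906 -0.03895087  0.01306321] tip [ 0.01674551 -0.03934982  0.01393793]
```

Call:
jog_arm(increments=[[0.1,-0.03,0.18,0],[0.1,0,0.17,0],[0.08,0,0.13,0],[0,0,0,0],[0,0,0,0]])

```text
time_s: 12.6
tcp_pos: [0.5267, 0.0875, 0.3354]
ee_rot: [[-0.95, -0.312, -0.0], [-0.312, 0.95, -0.0], [0.0, -0.0, -1.0]]
wrist_force: [-0.8, -1.2, -3.2]
gripper_width: 0.298
gripper_force: 30.0
```

Call:
jog_arm(increments=[[0.03,0,0.05,0],[0.03,0,0.05,0],[0,0,0,0],[0,0,0,0]])

```text
time_s: 13.0
tcp_pos: [0.5255, 0.087, 0.3336]
ee_rot: [[-0.95, -0.312, 0.0], [-0.312, 0.95, 0.0], [-0.0, -0.0, -1.0]]
wrist_force: [-0.5, -0.7, -1.8]
gripper_width: 0.294
gripper_force: 30.0
```

Call:
jog_arm(increments=[[0.025,0,0.045,0],[0.025,0,0.045,0],[0,0,0,0]])

```text
time_s: 13.3
tcp_pos: [0.5244, 0.0867, 0.3316]
ee_rot: [[-0.95, -0.312, -0.0], [-0.312, 0.95, -0.0], [0.0, 0.0, -1.0]]
wrist_force: [-0.1, 0.3, -1.6]
gripper_width: 0.294
gripper_force: 30.0
```

Call:
jog_arm(increments=[[0.025,0,0.045,0],[0.025,0,0.045,0],[0,0,0,0]])

```text
time_s: 13.6
tcp_pos: [0.5239, 0.0865, 0.3304]
ee_rot: [[-0.95, -0.312, 0.002], [-0.312, 0.95, 0.0], [-0.002, -0.0, -1.0]]
wrist_force: [1.1, 0.1, -0.8]
gripper_width: 0.294
gripper_force: 30.0
```

Floor contact is felt. I'll back off to mid-slot and advance along the slope.

Call:
jog_arm(increments=[[-0.06,0,-0.1,0],[-0.13,0,0.075,0],[-0.17,0,0.1,0],[-0.17,0,0.1,0],[-0.17,0,0.1,0],[0,0,0,0]])

```text
time_s: 14.2
tcp_pos: [0.5374, 0.091, 0.3239]
ee_rot: [[-0.95, -0.312, -0.0], [-0.312, 0.95, -0.0], [0.0, -0.0, -1.0]]
wrist_force: [0.1, 0.3, -1.5]
gripper_width: 0.296
gripper_force: 30.0
```

Call:
jog_arm(increments=[[-0.13,0,0.075,0],[-0.13,0,0.075,0],[0,0,0,0]])

```text
time_s: 14.5
tcp_pos: [0.5421, 0.0925, 0.3212]
ee_rot: [[-0.95, -0.312, 0.0], [-0.312, 0.95, -0.0], [-0.0, -0.0, -1.0]]
wrist_force: [0.3, -1.0, -1.4]
gripper_width: 0.294
gripper_force: 30.0
```

Call:
jog_arm(increments=[[-0.1,0,0.058,0],[-0.1,0,0.058,0],[-0.1,0,0.058,0],[0,0,0,0]])

```text
time_s: 14.9
tcp_pos: [0.5479, 0.0944, 0.3178]
ee_rot: [[-0.95, -0.312, 0.0], [-0.312, 0.95, 0.0], [-0.0, -0.0, -1.0]]
wrist_force: [0.6, 0.2, -1.8]
gripper_width: 0.294
gripper_force: 30.0
```

Call:
jog_arm(increments=[[-0.08,0,0.047,0],[-0.08,0,0.047,0],[0,0,0,0]])

```text
time_s: 15.2
tcp_pos: [0.5509, 0.0954, 0.316]
ee_rot: [[-0.95, -0.312, 0.001], [-0.312, 0.95, 0.0], [-0.001, -0.0, -1.0]]
wrist_force: [0.7, 0.5, -1.3]
gripper_width: 0.298
gripper_force: 30.0
```

Call:
jog_arm(increments=[[-0.08,0,0.047,0],[-0.08,0,0.047,0],[0,0,0,0]])

```text
time_s: 15.5
tcp_pos: [0.5539, 0.0964, 0.3142]
ee_rot: [[-0.95, -0.312, 0.001], [-0.312, 0.95, 0.0], [-0.001, -0.0, -1.0]]
wrist_force: [1.6, 0.3, -1.0]
gripper_width: 0.296
gripper_force: 30.0
```

Call:
jog_arm(increments=[[-0.08,0,0.047,0],[-0.08,0,0.047,0],[-0.08,0,0.047,0],[0,0,0,0]])

```text
time_s: 15.9
tcp_pos: [0.5586, 0.0979, 0.3114]
ee_rot: [[-0.95, -0.312, 0.001], [-0.312, 0.95, 0.0], [-0.001, -0.0, -1.0]]
wrist_force: [2.2, -0.4, -0.6]
gripper_width: 0.3
gripper_force: 30.0
```

Call:
jog_arm(increments=[[-0.1,0,0.058,0],[-0.1,0,0.058,0],[-0.1,0,0.058,0],[0,0,0,0]])

```text
time_s: 16.3
tcp_pos: [0.5644, 0.0998, 0.308]
ee_rot: [[-0.95, -0.312, 0.001], [-0.312, 0.95, 0.0], [-0.001, -0.0, -1.0]]
wrist_force: [1.6, 0.3, 0.5]
gripper_width: 0.3
gripper_force: 30.0
```

Call:
jog_arm(increments=[[-0.11,0,0.035,0],[-0.1,0,0.055,0],[-0.1,0,0.058,0],[0,0,0,0]])

```text
time_s: 16.7
tcp_pos: [0.5702, 0.1017, 0.3049]
ee_rot: [[-0.95, -0.312, 0.001], [-0.312, 0.95, 0.0], [-0.001, -0.0, -1.0]]
wrist_force: [1.7, 0.2, -0.7]
gripper_width: 0.293
gripper_force: 30.0
```

Call:
jog_arm(increments=[[-0.1,0,0.058,0],[-0.1,0,0.058,0],[0,0,0,0]])

```text
time_s: 17.0
tcp_pos: [0.574, 0.103, 0.3027]
ee_rot: [[-0.95, -0.312, 0.001], [-0.312, 0.95, 0.0], [-0.001, -0.0, -1.0]]
wrist_force: [1.5, -0.3, 0.7]
gripper_width: 0.292
gripper_force: 30.0
```

Call:
jog_arm(increments=[[-0.09,0,0.045,0],[-0.09,0,0.052,0],[-0.09,0,0.052,0],[0,0,0,0]])

```text
time_s: 17.4
tcp_pos: [0.5791, 0.1047, 0.2997]
ee_rot: [[-0.95, -0.312, 0.001], [-0.312, 0.95, 0.0], [-0.001, -0.0, -1.0]]
wrist_force: [1.5, -0.3, 1.6]
gripper_width: 0.295
gripper_force: 30.0
```

Call:
jog_arm(increments=[[-0.06,0,0.035,0],[-0.06,0,0.035,0],[0,0,0,0]])

```text
time_s: 17.7
tcp_pos: [0.5813, 0.1054, 0.2984]
ee_rot: [[-0.95, -0.312, 0.001], [-0.312, 0.95, 0.0], [-0.001, -0.0, -1.0]]
wrist_force: [0.4, 0.3, 4.1]
gripper_width: 0.298
gripper_force: 30.0
```

Call:
jog_arm(increments=[[-0.06,0,0.02,0],[-0.06,0,0.025,0],[0,0,0,0]])

```text
time_s: 18.0
tcp_pos: [0.5834, 0.106, 0.2974]
ee_rot: [[-0.95, -0.312, -0.0], [-0.312, 0.95, -0.0], [0.0, -0.0, -1.0]]
wrist_force: [-0.2, -0.6, 4.4]
gripper_width: 0.298
gripper_force: 30.0
```

```bash
python3 - <<'E'
from plan import *
s=sense();print(s["tcp_pos"],s["wrist_force"],s["moment"],"pred home",tcp_scr(0,-.04,0))
cv2.imwrite("pics/in_s.png",eyes.capture("scene"));cv2.imwrite("pics/in_t.png",eyes.capture("top"))
a=cv2.imread("pics/in_s.png")[210:285,290:390]
cv2.imwrite("pics/m7.png",cv2.resize(a,(800,600),interpolation=cv2.INTER_CUBIC))
E
```

```text
[0.58335286 0.10604306 0.29742793] [-0.1870482  -0.60480137  4.42163872] [ 0.07887085 -0.10240099  0.02503314] pred home [0.58242442 0.10694173 0.2995    ]
```

View pics/m7.png

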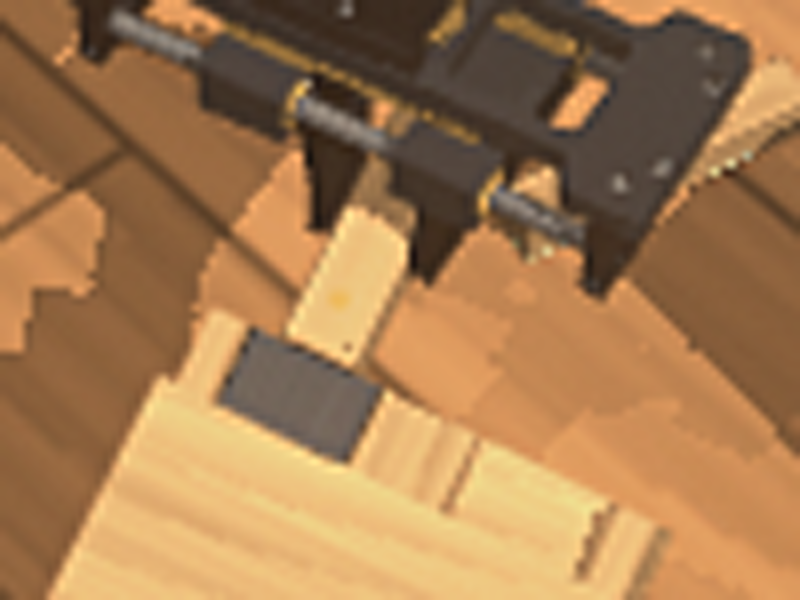

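The shoulder is within about 2 mm of the front edge, with the blade at (250,328)-(382,388) filling the trough. I'll keep nudging until I feel resistance.

Call:
jog_arm(increments=[[-0.06,0,0.02,0],[-0.06,0,0.03,0],[0,0,0,0]])

```text
time_s: 18.4
tcp_pos: [0.5843, 0.1063, 0.2973]
ee_rot: [[-0.95, -0.312, -0.005], [-0.312, 0.95, -0.002], [0.005, -0.0, -1.0]]
wrist_force: [-6.5, -0.3, 12.8]
gripper_width: 0.296
gripper_force: 30.0
```

Call:
jog_arm(increments=[[-0.06,0,0.03,0],[-0.06,0,0.03,0],[0,0,0,0]])

```text
time_s: 18.7
tcp_pos: [0.5851, 0.1067, 0.297]
ee_rot: [[-0.95, -0.312, -0.009], [-0.312, 0.95, -0.004], [0.01, -0.001, -1.0]]
wrist_force: [-14.4, -1.7, 20.2]
gripper_width: 0.296
gripper_force: 30.0
```

The shoulder is home: firm resistance of about 24 N along the slope. I'll relax the push, then open.

Call:
jog_arm(increments=[[0.06,0,-0.035,0],[0.06,0,-0.06,0],[0,0,0,0]])

```text
time_s: 19.0
tcp_pos: [0.5842, 0.1063, 0.2971]
ee_rot: [[-0.95, -0.312, -0.005], [-0.312, 0.95, -0.002], [0.005, -0.0, -1.0]]
wrist_force: [-5.8, -0.3, 8.3]
gripper_width: 0.295
gripper_force: 30.0
```

Call:
jog_arm(increments=[[0,0,0,0],[0,0,0,0],[0,0,0,0],[0,0,0,0],[0,0,0,0],[0,0,0,0]], grip=70)

```text
time_s: 19.6
tcp_pos: [0.5856, 0.1068, 0.2968]
ee_rot: [[-0.95, -0.312, -0.0], [-0.312, 0.95, -0.0], [0.0, 0.0, -1.0]]
wrist_force: [0.8, -0.7, -0.6]
gripper_width: 0.748
gripper_force: 0.0
```

Call:
jog_arm(increments=[[0,0,-0.3,0],[0,0,-0.5,0],[0,0,-0.8,0],[0,0,-1,0],[0,0,-1,0],[0.5,0,-1,0],[1,0,-0.5,0],[1,0,0,0],[1,0,0,0],[1,0,0,0]])

```text
time_s: 20.6
tcp_pos: [0.4992, 0.0784, 0.4003]
ee_rot: [[-0.95, -0.312, 0.002], [-0.312, 0.95, 0.001], [-0.002, 0.0, -1.0]]
wrist_force: [0.3, -0.2, 0.6]
gripper_width: 0.802
gripper_force: 0.0
```

```bash
python3 - <<'E'
from plan import *
s=sense();print(s["time_s"],s["tcp_pos"],s["wrist_force"],s["gripper_width"])
cv2.imwrite("pics/end_s.png",eyes.capture("scene"));cv2.imwrite("pics/end_t.png",eyes.capture("top"))
a=cv2.imread("pics/end_s.png")[200:300,290:390];c=cv2.imread("pics/end_t.png")[185:285,230:330]
cv2.imwrite("pics/m8.png",np.hstack([cv2.resize(x,(400,400),interpolation=cv2.INTER_CUBIC) for x in(a,c)]))
E
```

```text
20.6 [0.49919746 0.07835555 0.4002745 ] [ 0.30970163 -0.23643538  0.61178616] 0.8020873554209927
```

View pics/m8.png

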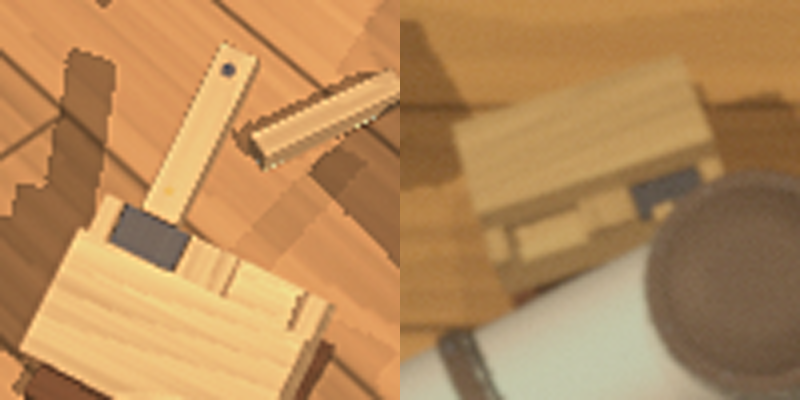

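The scraper is seated in the right slot and released: its shoulder is at the block's front edge (handle corners (145,208), (178,222)), the butt is up at (224,44)-(259,60), and the pin is undisturbed. Last, a numeric check before handing in.

```bash
python3 - <<'E'
from plan import *
u=(np.array([(224,44),(259,60),(145,208),(178,222),(123,203),(190,238)])+.5)/4-.5+[290,200]
A=np.array([(-.115,-.013,.01),(-.115,.013,.01),(0,-.013,.01),(0,.013,.01),(0,-.022,.002),(0,.022,.002)])
def f(q):
    R=Rz(b[2])@S@Ry(q[3])@Rz(q[4]);o=W(b,(q[0],-.04+q[1],q[2]),1)[0]
    return np.r_[np.ravel(proj("scene",A@R.T+o)-u)/.4,q[2]/.003,q[4]/.05,q[3]/.06]
k=least_squares(f,np.zeros(5));print("slot err mm",k.x[:3]*1000,"deg pitch,yaw",np.degrees(k.x[3:]),k.fun.round(1))
for n in("bowl","bell","pin1"):print(n,[(round(d["conf"],2),np.round(d["centre"],3).tolist()) for d in eyes.spot_in("scene",n)[:2]])
E
```

```text
slot err mm [ 2.9844221   0.56030874 -0.28422549] deg pitch,yaw [-6.00405382  0.65691749] [-0.5 -0.2  1.  -0.  -3.8 -0.3 -1.1  1.9  3.5  1.   0.9 -2.4 -0.1  0.2
 -1.7]
bowl [(0.86, [0.532, -0.465, 0.03])]
bell [(0.9, [0.521, 0.416, 0.034])]
pin1 [(0.92, [0.437, 0.098, 0.017]), (0.32, [0.676, 0.19, 0.079])]
```

```bash
python3 -c "
from station import r
print(r.finish_job())"
```

```text
the job is handed in; nothing more can be done
None
```

I slid the scraper into the right slot, which felt free all the way down, until its shoulder stopped firmly against the block; then I let go, backed off and handed the job in. The hand-in gave no verdict; by feel and by camera it is home, though the last camera fit of its tilt was rough.

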